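Sift the full-size ball finials out of the sanding tray with the slotted scoop

ROBOT

A 7-joint arm with a two-finger parallel gripper is mounted at the origin on the work surface. World frame = base frame: x ahead of the robot, y to its left, z up, the work surface at z = 0. Lengths are in mm, angles in rad, forces in N, time in s.
With the tool pointing down it reaches from about 400 to 875 mm from the base axis. Payload 4.4 kg.
Tool frame: the origin (TCP) lies at the very end of the fingers, on their centre line; the grasp point (between the pads) lies 19 mm behind it; z points along the fingers, x is the direction in which the jaws open and shut, and the axes are right-handed (so a half turn about z gives the same grasp; the last joint's range is limited). The gripper opens to 85 mm and grips with 20 to 120 N. Pads are 22 mm wide; open, the fingers measure 114 mm over their backs; the gripper's body (76 mm by 85 mm) begins 54 mm behind the grasp point. The pads swing forward as they close: fully open they stand 13 mm farther back than shut.
Start: joints at [-1.356, 0.628, 0.038, 1.517, -0.027, 0.996, -0.02], TCP at [180.106, 624.563, 231.313] pointing down, gripper open.
Joint ranges: [-3.06, 3.06], [-0.37, 2.12], [-1.25, 1.32], [0.18, 2.47], [-1.1, 4.24], [0.23, 1.98], [-2.94, 2.94]. Speed limits (rad/s): [2.57, 2.57, 3.14, 3.14, 3.14, 3.14, 3.14].

INTERFACE

Orientations are given as [roll, pitch, yaw] about the fixed x, y, z axes, in that order (R = Rz(yaw) Ry(pitch) Rx(roll)).
In Python, from cell import ctrl, get_image, job, models gives the robot as it stands.
- The arm moves only by the tool move_arm, never from a script. Its argument "moves" is a list that holds one entry, the list of rows, each a list of 6 numbers: the shift along the tool's x, y, z in m, then the turn, a rotation vector about the tool's x, y, z in rad. A call has 1 to 20 rows; each row is the pose to reach, as a shift and turn from the pose commanded when the call began, along the tool's axes at that moment; what a row does not reach only later rows make up. A row lasts 1/8 s, in which the tool goes at most 62.5 mm and 10.7 degrees, less where a joint would pass 70% of its speed; a pose out of reach is approached as far as the arm can. A call with a gripper value outside its range is refused whole. "jaw" is the opening, from 0 (shut) to 1 (fully open), set as the call begins (left out, the last holds). The fingers move at their own pace and stop on an object; the grip force is fixed at half the most. Time passes only in rows, so rows that repeat a pose let the fingers close. It gives the time, the measured TCP pose, the force and the opening at its end, in the units of the state.
- ctrl.read_state(): the state, without advancing time (a new reading comes with each control period).
- get_image(name): name is "scene" or "top" or "wrist"; returns a dict with "color" (400x640x3 uint8, blue, green, red), "fov_y" (degrees; the focal length in pixels is half the picture's height over the tangent of half this angle, whatever the lens; pixels are square), "cx", "cy" (the principal point, pixels), "k1" (the pictures are not rectified: a ray, as slopes to the right and down, at radius r is drawn at 1 + k1 r^2 times it, then the intrinsics apply), "origin" and "orientation" of the camera in the world; the wrist camera has in their place "hand_eye" (4x4, takes a point from camera to tool coordinates, whose origin is the TCP and whose axes are the tool frame's). Camera axes: x right, y up, looking along -z (the intrinsics and any distortion apply to the point x, -y, -z); pixel columns grow to the right and rows downward; lengths in mm; the calibration is good to about 2 mm. A picture is of the moment at which its call begins: read the wrist's pose just before it. There is no depth.
- job.finish_job(): hands the job in, once; it reports no verdict.
Trained networks look in the newest picture that a camera, given by its name, has taken for a name from the list of things; names that differ only in an ending like _2 or _b are one class to them, and where a whole thing is asked for, a point or a joint stands for the part that bears it (a point fixed in the world has none). Each returns a list of dicts, best first, with "score" (0 to 1); they miss things now and then, are a little off and sometimes report something else, mostly with a low value. They report only what shows in the picture. A call takes as long as a camera call. They do not tell look-alikes from the thing itself.
- models.cut_out(camera, thing): "pixels" (400x640 bool, what is visible of it) and "uv" ([column, row] in pixels, amid what is visible of it).
- models.place_of(camera, thing): "uv" ([column, row] in pixels: a listed point, or the origin of a listed thing).
The state is a dict: "clock": time; "qpos": joint angles; "qd": joint speeds; "tau": joint torques, N m; "eef_pos": TCP position; "tool_rot": TCP orientation; "force": force on the tool from outside, world axes, zero at the start; "torque": the same for the moment, N m; "width": finger opening in mm.
Only numpy, scipy, OpenCV 4.12 (cv2) and the standard library are available. Lean on these libraries where they do the work, as an engineer would, in place of code of your own. Each camera call takes 0.05 s, during which the arm holds its last target.

TASK

Pick up the slotted scoop by its wooden handle and scoop the two large wooden balls out of the tray together in one load, holding it over the tray and letting the undersized balls drop through the slots so that all three stay in the tray. Tip the two large balls into the round bowl without letting them fall from a height, then stand the scoop back upright in the middle of its rubber pad. Never touch the balls with the gripper, and leave the other things on the bench where they are.

Things in the scene. Friction and masses are not known exactly. Their poses are not given: they have to be found in the camera images.
- tray: Fixed dark sheet-steel tray, open on top, 312 mm long (its x) by 178 mm wide (its y) by 50 mm high outside; walls 6 mm, flat floor 6 mm thick, so inside 300 x 166 mm. Origin at the centre of its underside, on the bench. All five balls start loose on its floor, in the half towards +x; they roll freely. The half towards -x starts empty. The -x end faces the robot (within about 0.2 rad).
- tray_end (a point): Middle of the inner face of the tray's +x end wall, at the level of the tray's inner floor (6 mm above the bench).
- bowl: Fixed round dark wooden bowl, outside radius 105 mm at the rim, 65 mm high, 5 mm wall, narrowing to its base. Origin at the centre of its underside, on the bench.
- pad: Fixed black rubber pad, 210 (x) x 200 (y) x 4 mm, lying on the bench; origin at the centre of its underside. The scoop starts on it and must end on it.
- scoop: Loose slotted scoop, about 0.24 kg, standing on its floor of four parallel steel bars, 6 mm thick, running along its x from -65 to +68 mm at y = -66, -22, 22 and 66 mm (slots 38 mm wide). About 146 mm wide, 122 mm high. Origin under the middle of the bars, at their underside; x points to the open front, z up. Large balls roll along the grooves between the bars.
- scoop_back (a point): Back of the scoop's floor at its underside, scoop x = -65 mm. Here the bars turn straight up to a U-shaped rail 56 mm high (back at x = -65, side arms at y = +-70 reaching forward to x = 30 mm). With the front raised about 15 degrees large balls stay at the back.
- scoop_front (a point): Front tips of the scoop's bars (free, rounded ends), scoop x = 68 mm, y = 0, 3 mm above the underside. With the front tipped down about 25 degrees or more large balls roll off over it.
- scoop_grip (a point): Centre of the scoop's upright wooden handle block: 40 mm (scoop x) by 26 mm (scoop y) by 56 mm high; 94 mm above the scoop's underside, at scoop x = -65, y = 0. Grip it across the 26 mm width from above; the block spans heights 66 to 122 mm. Same axes as the scoop.
- keeper0_center (a point): Centre of a large turned wooden ball (a keeper), 60 mm diameter, 75 g.
- keeper1_center (a point): Centre of a large turned wooden ball (a keeper), 60 mm diameter, 75 g.
- small0_center (a point): Centre of an undersized turned wooden ball, 25 mm diameter, 10 g; it fits through the scoop's slots.
- small1_center (a point): Centre of an undersized turned wooden ball, 25 mm diameter, 10 g; it fits through the scoop's slots.
- small2_center (a point): Centre of an undersized turned wooden ball, 25 mm diameter, 10 g; it fits through the scoop's slots.
- sander: Bystander: random-orbit sander, 130 mm across, 142 mm high, left side of the bench. Origin at the centre of its underside; leave it where it is.
- sanding_block: Bystander: cork sanding block 100 x 55 x 32 mm, between robot and work. Origin at the centre of its underside; leave it where it is.
- disc_stack: Bystander: stack of abrasive discs, 125 mm across, 12 mm high, far side. Origin at the centre of its underside; leave it where it is.
- glue: Bystander: white glue bottle, 56 mm diameter, 160 mm high, far side. Origin at the centre of its underside; leave it where it is.
- dust_brush: Bystander: dust brush 240 mm long, far right. Origin at the centre of its underside; leave it where it is.
- offcut: Bystander: wooden offcut 110 x 50 x 22 mm, between robot and work. Origin at the centre of its underside; leave it where it is.
- oil_can: Bystander: metal can, 84 mm diameter, 110 mm high, right side. Origin at the centre of its underside; leave it where it is.
There are look-alikes about, which are no part of the job. What is shaped like the scoop but yellow is not meant.

How it is judged (in metres and radians):
On the way, in this order (a step that is already met when the one before it is completed fails the run):
1. both large balls lie in the scoop, lifted clear (at least 60 mm above the bench), and all three undersized balls are back down in the tray (height (world z) of scoop above 0.06 m and x of keeper0_center in the frame of scoop between -0.085 and 0.085 m and y of keeper0_center in the frame of scoop between -0.085 and 0.085 m and z of keeper0_center in the frame of scoop between 0.015 and 0.085 m and x of keeper1_center in the frame of scoop between -0.085 and 0.085 m and y of keeper1_center in the frame of scoop between -0.085 and 0.085 m and z of keeper1_center in the frame of scoop between 0.015 and 0.085 m and x of small0_center in the frame of tray between -0.152 and 0.152 m and y of small0_center in the frame of tray between -0.085 and 0.085 m and z of small0_center in the frame of tray between 0 and 0.035 m and x of small1_center in the frame of tray between -0.152 and 0.152 m and y of small1_center in the frame of tray between -0.085 and 0.085 m and z of small1_center in the frame of tray between 0 and 0.035 m and x of small2_center in the frame of tray between -0.152 and 0.152 m and y of small2_center in the frame of tray between -0.085 and 0.085 m and z of small2_center in the frame of tray between 0 and 0.035 m), for 0.2 s.
2. both large balls have been tipped into the bowl (horizontal distance between each of keeper0_center, keeper1_center and bowl below 0.08 m and height (world z) of each of keeper0_center, keeper1_center below 0.075 m), for 0.2 s.
At the end, for the whole second after the job is handed in: Both large balls at rest in the bowl (centres within 80 mm of its axis, below 75 mm), all three undersized balls down in the tray, the scoop standing upright (within 0.08 rad) and at rest on the pad, the middle of its bars within 45 mm of the pad's centre (all of step 2 and x of small0_center in the frame of tray between -0.152 and 0.152 m and y of small0_center in the frame of tray between -0.085 and 0.085 m and z of small0_center in the frame of tray between 0 and 0.035 m and x of small1_center in the frame of tray between -0.152 and 0.152 m and y of small1_center in the frame of tray between -0.085 and 0.085 m and z of small1_center in the frame of tray between 0 and 0.035 m and x of small2_center in the frame of tray between -0.152 and 0.152 m and y of small2_center in the frame of tray between -0.085 and 0.085 m and z of small2_center in the frame of tray between 0 and 0.035 m and linear speed of each of keeper0, keeper1 below 0.05 m/s and horizontal distance between scoop and pad below 0.045 m and height (world z) of scoop below 0.012 m and angle between scoop's own z axis and vertical below 0.08 rad and linear speed of scoop below 0.03 m/s); the robot touches nothing.
It fails at once if the gripper's fingers touch a ball (contact force between the fingers and keeper0 above 0.3 N or contact force between the fingers and keeper1 above 0.3 N or contact force between the fingers and small0 above 0.3 N or contact force between the fingers and small1 above 0.3 N or contact force between the fingers and small2 above 0.3 N).
It fails at once if a large ball falls from a height (moves faster than 1.8 m/s) (linear speed of any of keeper0, keeper1 above 1.8 m/s).
It fails at once if another thing on the bench is pushed more than 30 mm from its place (distance of any of sander, sanding_block, disc_stack, glue, dust_brush, offcut, oil_can from where it was at the start of the episode above 0.03 m).
It also fails if it takes over 58 s, if anything falls off the work surface, if the arm or the gripper's body presses on something with over 40 N, if the wrist force passes 120 N, or if a joint passes its speed limit or range.

## Working session

There is one attempt and no reset: what is moved stays moved. The work goes in short steps, Python scripts to look and compute and a tool call to move; the robot and the scene stay as the last step left them, time stands still between calls to the robot, and variables do not carry over. Pictures are saved under pics/ and viewed, and the job is handed in when it is done.

Besides the shell and the picture viewer there is one more tool, called after "Request:" as name([rows], argument=value, ...), one row to a line, values as JSON. move_arm: Moves the arm, as the interface text tells. Its arguments: {"type":"object","properties":{"moves":{"type":"array","items":{"type":"array","items":{"type":"array","items":{"type":"number"}}}},"jaw":{"type":"number"}},"required":["moves"]}

```bash
ls; mkdir -p pics
cat > h.py <<'E'
import numpy as np, cv2
from scipy.spatial.transform import Rotation as R
from cell import ctrl,get_image,job,models
def cam(im,st=None):
    f=200/np.tan(np.radians(im['fov_y'])/2)
    if 'hand_eye' in im:
        H=np.array(im['hand_eye']);st=st or ctrl.read_state()
        T=np.eye(4);T[:3,:3]=rot(st['tool_rot']);T[:3,3]=st['eef_pos'];M=T@H
        return f,M[:3,:3],M[:3,3]
    o=np.array(im['orientation'])
    return f,(rot(o) if o.size==3 else o.reshape(3,3)),np.array(im['origin'])
def rot(e): return R.from_euler('xyz',e).as_matrix()
def ray(im,uv,c):
    f,Rm,o=c
    d=np.array([(uv[0]-im['cx'])/f,(uv[1]-im['cy'])/f]);s=d.copy()
    for _ in range(20): s=d/(1+im['k1']*(s@s))
    return o,Rm@np.array([s[0],-s[1],-1])
def atz(im,uv,z,c=None):
    c=c or cam(im);o,d=ray(im,uv,c);return o+d*(z-o[2])/d[2]
def proj(im,p,c=None):
    f,Rm,o=c or cam(im);q=Rm.T@(np.array(p)-o);s=np.array([q[0],-q[1]])/-q[2]
    s=s*(1+im['k1']*(s@s));return s*f+[im['cx'],im['cy']]
E
python3 - <<'E'
from h import *
st=ctrl.read_state();print({k:np.round(v,3) for k,v in st.items()})
for n in('scene','top','wrist'):
    im=get_image(n);cv2.imwrite(f'pics/a_{n}.png',im['color'])
    print(n,{k:np.round(v,4).tolist() for k,v in im.items() if k!='color'})
    for t,z in dict(tray=0,tray_end=6,bowl=0,pad=0,scoop=4,scoop_back=4,scoop_front=7,scoop_grip=98,keeper0_center=36,small0_center=18.5,sander=0,sanding_block=0,disc_stack=0,glue=0,offcut=0,oil_can=0,dust_brush=0).items():
        for r in models.place_of(n,t)[:5]: print(t,round(r['score'],2),np.round(r['uv'],1),np.round(atz(im,r['uv'],z)))
E
```

```text
pics
{'clock': np.float64(0.0), 'qpos': array([-1.356,  0.629,  0.038,  1.518, -0.027,  0.996, -0.02 ]), 'qd': array([-0.   ,  0.   , -0.001, -0.   ,  0.   ,  0.001,  0.   ]), 'tau': array([-0.0000e+00, -5.6339e+01,  1.2260e+00, -1.9345e+01,  1.1000e-02,
        1.1000e-02,  0.0000e+00]), 'eef_pos': array([179.922, 623.951, 230.386]), 'tool_rot': array([3.142e+00, 2.000e-03, 1.290e+00]), 'force': array([0.384, 0.282, 0.245]), 'torque': array([ 0.012, -0.009, -0.043]), 'width': np.float64(85.646)}
scene {'fov_y': 51.9628, 'cx': 318.5411, 'cy': 203.016, 'k1': -0.0285, 'origin': [1118.3787, -524.0612, 988.7007], 'orientation': [0.7273, 0.0111, 0.8042]}
tray 0.68 [322.7 233.6] [575.   2.   0.]
tray 0.19 [374.  182.9] [542. 275.   0.]
tray_end 0.98 [362.7 267. ] [741.  -4.   6.]
tray_end 0.45 [336.6 258.2] [669. -35.   6.]
bowl 0.95 [246.1 281.9] [ 547. -267.    0.]
pad 0.91 [371.1 183.2] [536. 267.   0.]
scoop 0.97 [353.8 127.6] [295. 442.   4.]
scoop 0.89 [372.7 180.5] [534. 277.   4.]
scoop_back 0.96 [357.3 175.1] [480. 259.   4.]
scoop_back 0.78 [369.5 132.2] [356. 463.   4.]
scoop_fr
[... 2006 characters left out ...]
.  129.8] [795. -29.   0.]
offcut 0.67 [339.4 162.5] [683. -46.   0.]
offcut 0.64 [359.9 261.8] [ 353. -112.    0.]
offcut 0.19 [273.7 132.6] [786. 174.   0.]
oil_can 0.65 [487.5 218.4] [ 494. -539.    0.]
oil_can 0.35 [245.2 205.6] [540. 268.   0.]
dust_brush 0.57 [395.1 137.1] [ 769. -234.    0.]
dust_brush 0.32 [327.2 145.3] [742.  -6.   0.]
dust_brush 0.31 [322.4 191.4] [586.  11.   0.]
wrist {'fov_y': 63.2569, 'cx': 320.4642, 'cy': 199.2003, 'k1': 0.022, 'hand_eye': [[1.0, 0.0001, -0.0002, 0.3533], [0.0, -0.9656, -0.2601, -65.2057], [-0.0002, 0.2601, -0.9656, -142.3528], [0.0, 0.0, 0.0, 1.0]]}
scoop_back 0.81 [249.3 318.5] [342. 482.   4.]
scoop_front 0.96 [156.9 260.3] [231. 402.   7.]
```

View images.

View pics/a_scene.png

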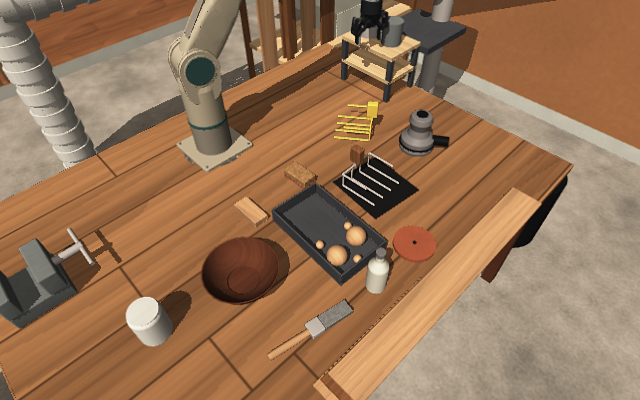

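View pics/a_top.png

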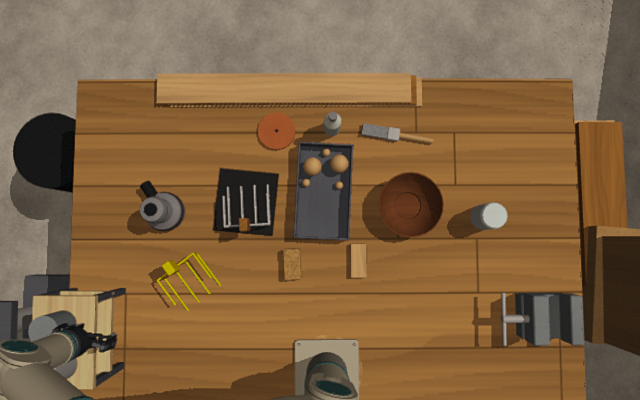

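Run:
```python
import cv2
a=cv2.imread('pics/a_top.png');cv2.imwrite('pics/b.png',cv2.resize(a[125:255,210:380],None,fx=4.5,fy=4.5,interpolation=cv2.INTER_CUBIC))
a=cv2.imread('pics/a_scene.png');cv2.imwrite('pics/c.png',cv2.resize(a[100:300,240:430],None,fx=3,fy=3,interpolation=cv2.INTER_CUBIC))
```

```text
(no output)
```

View pics/b.png

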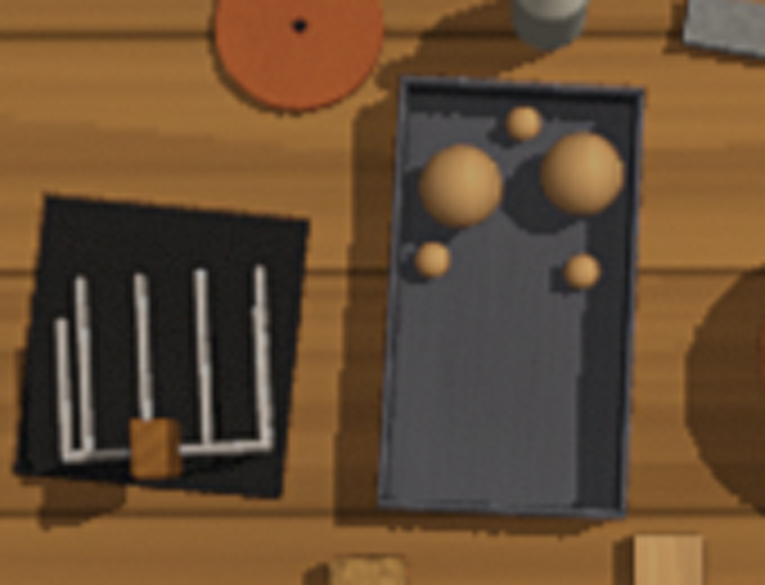

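View pics/c.png

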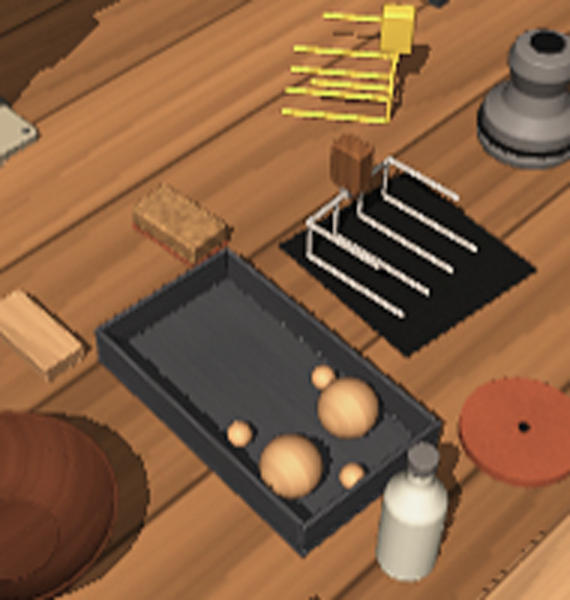

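The real scoop is the steel one with the wooden handle: top (248,205), scene (372,180). The yellow one, at top (190,280) and scene (354,128), is the look-alike, and the enlarged crops confirm that. The balls are at the tray's far end: large at top (312,166) and (339,163), small at (326,152), (306,183) and (339,185). Next I'll fit the poses from the pictures.

```bash
cat > fit.py <<'E'
import pickle
from h import *
from scipy.optimize import least_squares
E
python3 - <<'E'
from h import *
import pickle
d={n:get_image(n) for n in('top','scene')}
pickle.dump(d,open('im0.pkl','wb'));print(ctrl.read_state()['clock'])
from scipy.optimize import least_squares
def fit(obs,x0):
    # obs: list (cam, uv, local pt)
    def P(x,l):
        c,s=np.cos(x[2]),np.sin(x[2]);return [x[0]+c*l[0]-s*l[1],x[1]+s*l[0]+c*l[1],l[2]]
    f=lambda x:np.concatenate([proj(d[c],P(x,l))-np.array(u) for c,u,l in obs])
    r=least_squares(f,x0,loss='soft_l1',x_scale=[100,100,.1]);print(np.round(r.x,4),'res',np.round(f(r.x).reshape(-1,2),1).tolist());return r.x
T=lambda u,v:(u/4.5+210-.4,v/4.5+125-.4)
S=lambda u,v:(u/3+240-.3,v/3+100-.3)
tr=fit([('top',T(402,77),(156,89,50)),('top',T(644,91),(156,-89,50)),('top',T(625,517),(-156,-89,50)),('top',T(379,507),(-156,89,50)),
 ('scene',S(227,250),(-156,89,50)),('scene',S(98,330),(-156,-89,50)),('scene',S(441,427),(156,89,50)),('scene',S(303,525),(156,-89,50))],[588,5,0])
pd=fit([('top',T(45,195),(105,100,4)),('top',T(310,220),(105,-100,4)),('top',T(282,498),(-105,-100,4)),('top',T(14,473),(-105,100,4)),
 ('scene',S(537,268),(105,100,4)),('scene',S(409,356),(105,-100,4)),('scene',S(280,243),(-105,-100,4))],[550,255,0])
z=4
sc=fit([('top',T(80,278),(68,66,7)),('top',T(140,275),(68,22,7)),('top',T(201,269),(68,-22,7)),('top',T(260,266),(68,-66,7)),
 ('top',T(67,458),(-65,70,60)),('top',T(271,445),(-65,-70,60)),('top',T(62,320),(30,70,60)),
 ('scene',S(404,315),(68,-66,7)),('scene',S(429,292),(68,-22,7)),('scene',S(453,269),(68,22,7)),('scene',S(477,247),(68,66,7)),('scene',S(458,198),(30,70,60)),('scene',S(389,160),(-65,70,60)),('scene',S(309,221),(-65,-70,60))],[535,260,0])
c,s=np.cos(sc[2]),np.sin(sc[2]);print('grip',sc[0]-65*c,sc[1]-65*s)
# bowl rim: ellipses from images
def ball(ut,us,z):
    o1,d1=ray(d['top'],ut,cam(d['top']));o2,d2=ray(d['scene'],us,cam(d['scene']))
    A=atz(d['top'],ut,z);B=atz(d['scene'],us,z);p=(A+B)/2
    q=p[:2]-tr[:2];cc,ss=np.cos(tr[2]),np.sin(tr[2]);print('ball',np.round(A[:2]),np.round(B[:2]),'tray',np.round([cc*q[0]+ss*q[1],-ss*q[0]+cc*q[1]]))
ball(T(460,186),S(348,408),36);ball(T(582,174),S(291,466),36)
ball(T(524,122),S(351,475),18.5);ball(T(433,260),S(322,377),18.5);ball(T(582,270),S(239,433),18.5)
a=d['top']['color'];cv2.imwrite('pics/d.png',cv2.resize(a[160:250,360:460],None,fx=6,fy=6,interpolation=cv2.INTER_CUBIC))
E
```

```text
2.8
[ 5.858889e+02  7.632600e+00 -5.490000e-02] res [[-0.3, -0.9], [0.6, -1.2], [0.3, 0.5], [-0.7, -0.2], [-0.1, -1.6], [-1.8, -0.6], [0.2, -1.7], [-0.0, 1.5]]
[ 5.53838e+02  2.66410e+02 -9.39000e-02] res [[-0.7, -0.6], [0.0, -0.8], [0.0, 0.3], [-0.6, 0.4], [0.3, 0.0], [-0.8, 0.1], [-1.1, 0.4]]
[5.398939e+02 2.568910e+02 5.750000e-02] res [[-0.1, -0.2], [-0.2, -0.4], [-0.5, 0.2], [-0.4, 0.1], [-0.1, -0.5], [-1.5, -0.2], [-0.3, 0.5], [-0.2, 0.3], [-0.2, 0.4], [-0.1, 0.7], [-0.3, 1.0], [-0.6, -0.1], [-0.4, -0.4], [-0.5, 0.7]]
grip 475.0014317716308 253.15395507408016
ball [666.  45.] [667.  45.] tray [79. 42.]
ball [675. -43.] [676. -42.] tray [ 92. -45.]
ball [716.  -1.] [714.  -0.] tray [130.  -1.]
ball [614.  66.] [614.  66.] tray [25. 60.]
ball [607. -43.] [606. -42.] tray [ 23. -49.]
```

View pics/d.png

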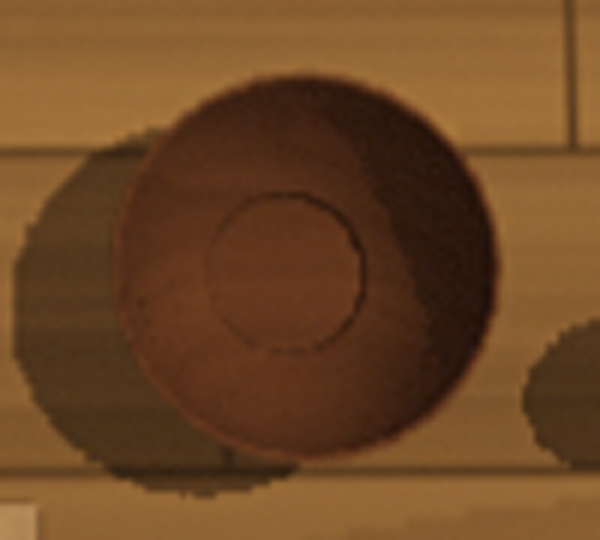

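```bash
cat > t.py <<'E'
# command tracking: cmd.json holds commanded pose (mm, matrix)
import json,sys,numpy as np
from scipy.spatial.transform import Rotation as R
def load():
    c=json.load(open('cmd.json'));return np.array(c['p']),np.array(c['R'])
def save(p,Rm): json.dump({'p':list(map(float,p)),'R':np.array(Rm).tolist()},open('cmd.json','w'))
def applied(row):  # commit last row of a call
    p,Rm=load();r=np.array(row,float);save(p+Rm@r[:3]*1000,Rm@R.from_rotvec(r[3:]).as_matrix())
def tool(yaw,up=0):  # scoop yaw, front raised by up (rad)
    Z=R.from_euler('z',yaw)*R.from_euler('y',-up)
    return (Z*R.from_euler('xyz',[np.pi,0,np.pi/2])).as_matrix()
def row(p,Rm,show=True):
    p0,R0=load();d=R0.T@(np.array(p)-p0)/1000;w=R.from_matrix(R0.T@Rm).as_rotvec()
    r=np.round(np.r_[d,w],4).tolist()
    if show: print(r)
    return r
# scoop in tool: TCP is at scoop (-65+dx,0,h)
def tcp(org,yaw,up,loc):
    Z=(R.from_euler('z',yaw)*R.from_euler('y',-up)).as_matrix()
    return np.array(org)+Z@np.array(loc)
E
python3 - <<'E'
from t import *
from scipy.spatial.transform import Rotation as R
save([180.106,624.563,231.313],R.from_euler('xyz',[np.pi,0,1.29]).as_matrix())
T=tool(0.0575)
row([475,253,200],T);row([475,253,80],T)
import pickle
from h import *
d=pickle.load(open('im0.pkl','rb'));print(atz(d['top'],(308/6+359.6,267/6+159.6),65),atz(d['top'],(286/6+359.6,272/6+159.6),7))
E
```

```text
[-0.2753, 0.3863, 0.0313, -0.0, 0.0, -0.3383]
[-0.2753, 0.3863, 0.1513, -0.0, 0.0, -0.3383]
[ 538.32556197 -270.37135463   65.        ] [ 539.72545533 -270.0656192     7.        ]
```

Request:
move_arm([
  [[-0.275, 0.386, 0.031, 0, 0, -0.338], [-0.275, 0.386, 0.031, 0, 0, -0.338], [-0.275, 0.386, 0.031, 0, 0, -0.338], [-0.275, 0.386, 0.031, 0, 0, -0.338], [-0.275, 0.386, 0.031, 0, 0, -0.338], [-0.275, 0.386, 0.031, 0, 0, -0.338], [-0.275, 0.386, 0.031, 0, 0, -0.338], [-0.275, 0.386, 0.031, 0, 0, -0.338], [-0.275, 0.386, 0.031, 0, 0, -0.338], [-0.275, 0.386, 0.031, 0, 0, -0.338], [-0.275, 0.386, 0.031, 0, 0, -0.338], [-0.275, 0.386, 0.031, 0, 0, -0.338]],
], jaw=1)

```text
clock: 4.3
eef_pos: [474.1, 254.5, 200.4]
tool_rot: [-3.142, -0.0, 1.63]
force: [-0.1, -0.1, -0.1]
width: 85.4
```

Run:
```python
from t import *
applied([-0.275,0.386,0.031,0,0,-0.338]);print(load()[0])
from h import *
st=ctrl.read_state();print(st['clock'],st['qpos'],st['eef_pos'],st['tool_rot'])
im=get_image('wrist');c=cam(im,st);a=im['color'].copy()
# overlay expected scoop points
yaw=.0575;cc,ss=np.cos(yaw),np.sin(yaw)
for l in [(68,66,7),(68,22,7),(68,-22,7),(68,-66,7),(-65,70,60),(-65,-70,60),(30,70,60),(-85,13,126),(-85,-13,126),(-45,13,126),(-45,-13,126)]:
    u=proj(im,[539.9+cc*l[0]-ss*l[1],256.9+ss*l[0]+cc*l[1],l[2]],c);cv2.circle(a,tuple(int(round(v)) for v in u),3,(0,0,255),1)
cv2.imwrite('pics/e.png',a)
```

```text
[474.78009414 253.36469957 200.313     ]
4.3 [-0.50815036  0.50745757 -0.05352615  1.86428083  0.03675442  0.77065431
  1.04891976] [474.10766491 254.53114746 200.40419369] [-3.14153018e+00 -4.22698205e-04  1.63023324e+00]
```

View pics/e.png

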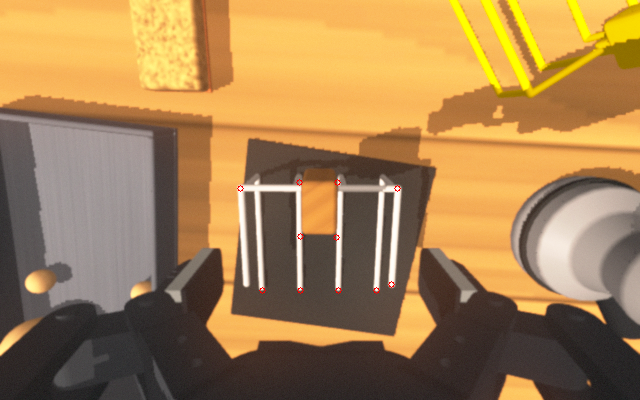

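Request:
move_arm([
  [[0, 0, 0.04, 0, 0, 0], [0, 0, 0.08, 0, 0, 0], [0, 0, 0.11, 0, 0, 0], [0, 0, 0.12, 0, 0, 0], [0, 0, 0.12, 0, 0, 0]],
])

```text
clock: 4.97
eef_pos: [474.7, 253.6, 80.2]
tool_rot: [-3.141, 0.0, 1.628]
force: [0.3, 0.3, 0.9]
width: 85.4
```

Request:
move_arm([
  [[0, 0, 0, 0, 0, 0], [0, 0, 0, 0, 0, 0], [0, 0, 0, 0, 0, 0], [0, 0, 0, 0, 0, 0], [0, 0, 0, 0, 0, 0], [0, 0, 0, 0, 0, 0]],
], jaw=0)

```text
clock: 5.72
eef_pos: [475.1, 253.6, 81.0]
tool_rot: [3.141, -0.0, 1.628]
force: [-1.3, -0.1, 6.7]
width: 25.7
```

Request:
move_arm([
  [[0, 0, -0.03, 0, 0, 0], [0, 0, -0.07, 0, 0, 0], [0, 0, -0.12, 0, 0, 0], [0, 0, -0.12, 0, 0, 0], [0, 0, -0.12, 0, 0, 0]],
])

```text
clock: 6.35
eef_pos: [473.9, 252.8, 199.4]
tool_rot: [-3.14, 0.001, 1.628]
force: [-0.9, -1.1, -3.3]
width: 25.6
```

Run:
```python
from h import *
st=ctrl.read_state();print(st['clock'],st['eef_pos'],st['tool_rot'],st['force'],st['width'])
for n in('wrist','scene'):
    im=get_image(n);cv2.imwrite(f'pics/f_{n}.png',im['color'])
import pickle
st2=dict(st);pickle.dump((im,st),open('f.pkl','wb'))
w=get_image('wrist');pickle.dump((w,st),open('fw.pkl','wb'))
```

```text
6.35 [473.85753322 252.76751147 199.40992054] [-3.13975011e+00  9.50787635e-04  1.62798193e+00] [-0.86429741 -1.09628111 -3.29811007] 25.606025092503852
```

View pics/f_wrist.png

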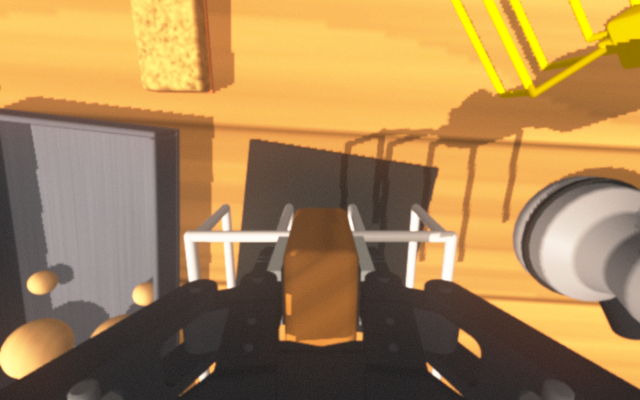

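View pics/f_scene.png

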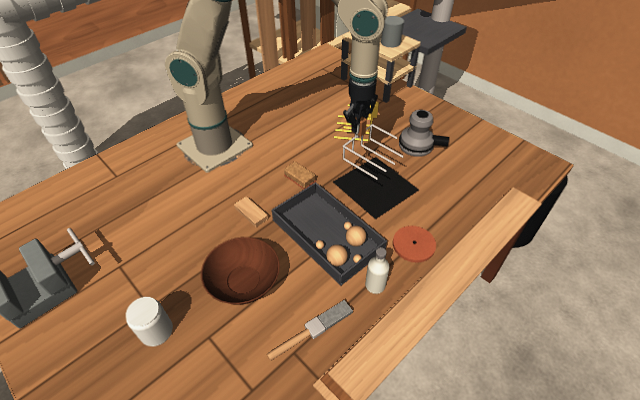

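Run:
```python
from h import *
from t import tcp,tool
import pickle
im,st=pickle.load(open('f.pkl','rb'));a=im['color']
b=cv2.resize(a[110:200,325:425],None,fx=7,fy=7,interpolation=cv2.INTER_CUBIC)
p=np.array(st['eef_pos'])
for up,col in((0,(0,0,255)),(-.07,(0,255,0)),(.07,(255,0,0))):
    Z=R.from_euler('z',.0575).as_matrix()@R.from_euler('y',-up).as_matrix()
    for l in [(68,66,3),(68,22,3),(68,-22,3),(68,-66,3),(30,70,56),(30,-70,56),(-65,-70,56),(-65,70,56)]:
        q=p+Z@(np.array(l)-[-65,0,77]);u=(proj(im,q)-[325,110]+.4)*7
        cv2.circle(b,tuple(int(v) for v in u),4,col,1)
cv2.imwrite('pics/g.png',b)
```

```text
(no output)
```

View pics/g.png

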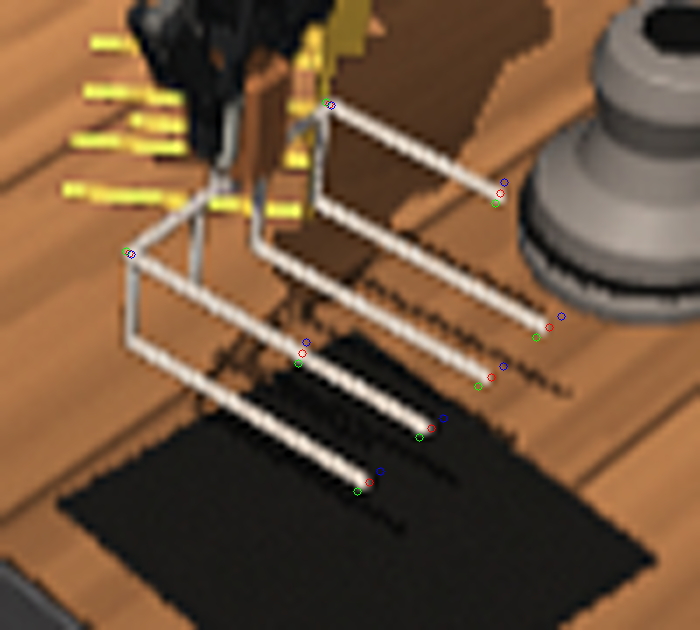

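```bash
cat >> t.py <<'E'
TR=(585.9,7.6,-0.055)
def intray(x,y,z,up=0,dyaw=0):
    """scoop origin at tray x,y (mm), world z underside; returns row"""
    c,s=np.cos(TR[2]),np.sin(TR[2]);o=[TR[0]+c*x-s*y,TR[1]+s*x+c*y,z]
    return row(tcp(o,TR[2]+dyaw,up,(-65,0,77)),tool(TR[2]+dyaw,up))
E
python3 - <<'E'
from t import *
# net of last calls: down .12, up .12 =0
intray(-75,1,123);intray(-75,1,30);intray(-75,1,7.5)
E
```

```text
[-0.235, -0.0421, 0.0003, -0.0, 0.0, 0.1122]
[-0.235, -0.0421, 0.0933, -0.0, 0.0, 0.1122]
[-0.235, -0.0421, 0.1158, -0.0, 0.0, 0.1122]
```

Request:
move_arm([
  [[-0.03, -0.005, 0, 0, 0, 0.02], [-0.08, -0.015, 0, 0, 0, 0.04], [-0.13, -0.024, 0, 0, 0, 0.06], [-0.18, -0.033, 0, 0, 0, 0.09], [-0.215, -0.039, 0, 0, 0, 0.105], [-0.235, -0.042, 0, 0, 0, 0.112], [-0.235, -0.042, 0, 0, 0, 0.112], [-0.235, -0.042, 0.02, 0, 0, 0.112], [-0.235, -0.042, 0.05, 0, 0, 0.112], [-0.235, -0.042, 0.075, 0, 0, 0.112], [-0.235, -0.042, 0.093, 0, 0, 0.112], [-0.235, -0.042, 0.093, 0, 0, 0.112]],
])

```text
clock: 8.0
eef_pos: [445.2, 17.6, 105.8]
tool_rot: [-3.138, -0.0, 1.518]
force: [-0.3, 0.2, -1.6]
width: 25.5
```

```bash
cat > look.py <<'E'
import sys
from h import *
from t import *
import pickle
name,n=sys.argv[1],sys.argv[2]
st=ctrl.read_state();im=get_image(n);a=im['color'];Rm=rot(st['tool_rot'])@R.from_euler('xyz',[np.pi,0,np.pi/2]).as_matrix().T
x0,y0,x1,y1=map(int,sys.argv[3:7]);k=float(sys.argv[7])
b=cv2.resize(a[y0:y1,x0:x1],None,fx=k,fy=k,interpolation=cv2.INTER_CUBIC)
pickle.dump((im,st),open(name+'.pkl','wb'))
for l in [(68,66,3),(68,22,3),(68,-22,3),(68,-66,3),(30,70,56),(30,-70,56),(-65,-70,56),(-65,70,56)]:
    q=np.array(st['eef_pos'])+Rm@(np.array(l)-[-65,0,77]);u=(proj(im,q,cam(im,st))-[x0,y0]+.4)*k
    cv2.circle(b,tuple(int(v) for v in u),4,(0,0,255),1)
cv2.imwrite(f'pics/{name}.png',b);print(st['clock'],np.round(st['eef_pos'],1),np.round(st['tool_rot'],3),np.round(st['force'],1),np.round(st['qpos'],2))
E
python3 -c "
from t import *
applied([-0.235,-0.042,0.093,0,0,0.112])
intray(-75,1,7.5)"
python3 look.py i top 270 125 390 255 5; python3 look.py j scene 255 160 415 300 4.5
```

```text
[-0.0001, -0.0001, 0.0228, -0.0, 0.0, 0.0002]
8.0 [445.2  17.6 105.8] [-3.138 -0.     1.518] [-0.3  0.2 -1.6] [-0.09  0.56 -0.02  2.18  0.02  0.4   1.39]
8.05 [445.9  17.4 106.7] [-3.14  -0.     1.518] [ 0.9 -0.  -1.9] [-0.09  0.56 -0.02  2.18  0.02  0.4   1.39]
```

View pics/i.png

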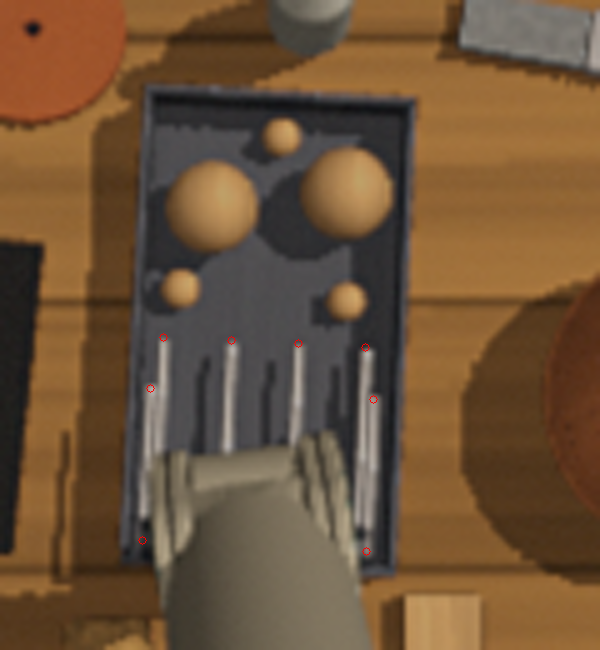

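View pics/j.png

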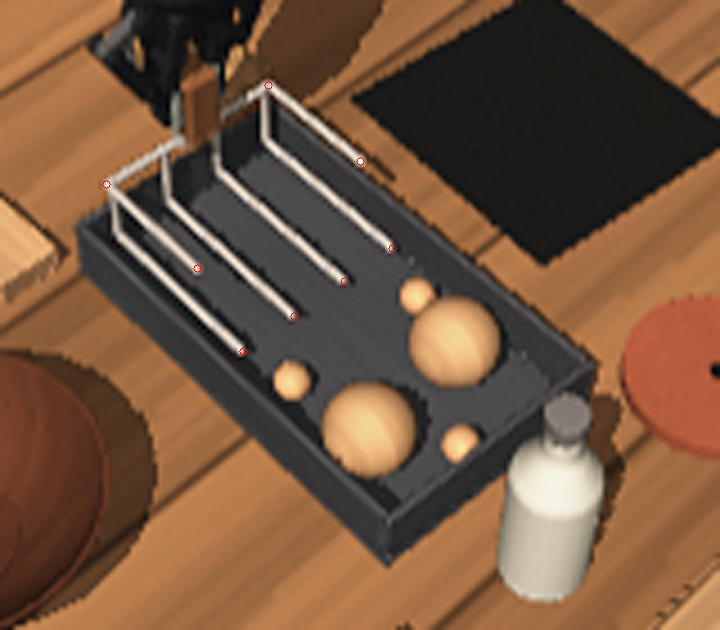

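Request:
move_arm([
  [[0, 0, 0.012, 0, 0, 0], [0, 0, 0.022, 0, 0, 0], [0, 0, 0.0225, 0, 0, 0], [0, 0.01, 0.0225, 0, 0, 0], [0, 0.02, 0.0225, 0, 0, 0], [0, 0.03, 0.0225, 0, 0, 0], [0, 0.04, 0.0225, 0, 0, 0], [0, 0.05, 0.0225, 0, 0, 0], [0, 0.06, 0.0225, 0, 0, 0], [0, 0.07, 0.0225, 0, 0, 0], [0, 0.08, 0.0225, 0, 0, 0], [0, 0.09, 0.0225, 0, 0, 0], [0, 0.09, 0.0225, 0, 0, 0]],
])

```text
clock: 9.72
eef_pos: [537.1, 11.4, 84.8]
tool_rot: [3.141, -0.0, 1.516]
force: [-0.8, -0.5, -2.2]
width: 25.3
```

```bash
python3 -c "
from t import *
applied([0,0.09,0.0225,0,0,0])"
python3 look.py k top 270 125 390 255 4.5; python3 look.py l scene 255 160 415 300 4.5
```

```text
9.725 [537.1  11.4  84.8] [ 3.141 -0.     1.516] [-0.8 -0.5 -2.2] [-0.06  0.68 -0.02  1.96  0.03  0.5   1.42]
9.775 [536.2  11.4  84.7] [-3.141  0.     1.516] [-1.1  0.  -1.6] [-0.06  0.68 -0.02  1.96  0.03  0.5   1.42]
```

View pics/k.png

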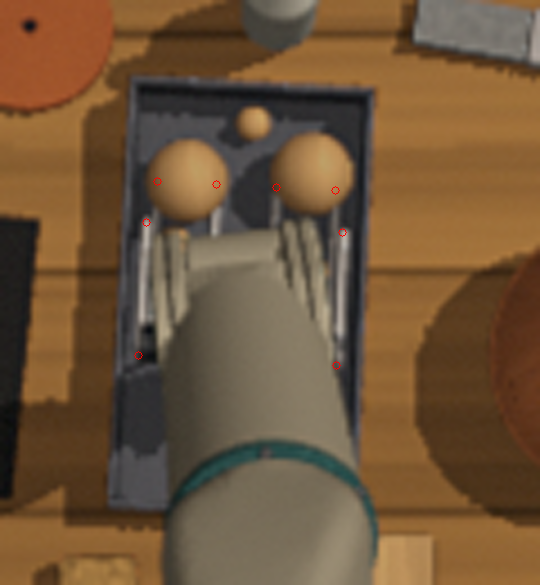

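View pics/l.png

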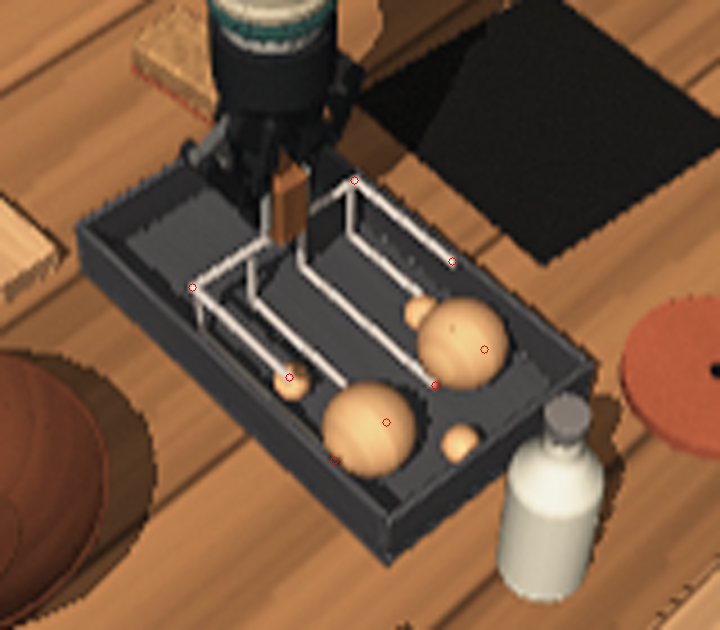

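Request:
move_arm([
  [[0, 0.008, 0, 0, 0, 0], [0, 0.016, 0, 0, 0, 0], [0, 0.024, 0, 0, 0, 0], [0, 0.032, 0, 0, 0, 0], [0, 0.04, 0, 0, 0, 0], [0, 0.048, 0, 0, 0, 0], [0, 0.055, 0, 0, 0, 0], [0, 0.055, 0, 0, 0, 0]],
])

```text
clock: 10.82
eef_pos: [591.7, 8.3, 84.7]
tool_rot: [3.141, -0.0, 1.516]
force: [0.3, -1.2, -3.4]
width: 25.5
```

```bash
python3 -c "
from t import *
applied([0,0.055,0,0,0,0])
# tilt about back bottom: back at tray x=5
for up in (.06,.12,.18,.24,.30):
    b=(70-65); intray(b+65*np.cos(up),1,7.5+65*np.sin(up),up)
up=.30
for z in (20,60,110): intray(b+65*np.cos(up),1,z+65*np.sin(up),up)
"
python3 look.py m top 270 125 390 255 4.5; python3 look.py n scene 255 160 415 300 4.5
```

```text
[-0.0001, -0.0047, 0.0005, -0.06, -0.0, 0.0002]
[-0.0001, -0.0093, 0.0009, -0.12, -0.0, 0.0002]
[-0.0001, -0.0139, 0.0016, -0.18, -0.0, 0.0002]
[-0.0001, -0.0184, 0.0025, -0.24, -0.0, 0.0002]
[-0.0001, -0.0229, 0.0038, -0.3, -0.0, 0.0002]
[-0.0001, -0.0229, -0.0087, -0.3, -0.0, 0.0002]
[-0.0001, -0.0229, -0.0487, -0.3, -0.0, 0.0002]
[-0.0001, -0.0229, -0.0987, -0.3, -0.0, 0.0002]
10.825 [591.7   8.3  84.7] [ 3.141 -0.     1.516] [ 0.3 -1.2 -3.4] [-0.05  0.74 -0.02  1.81  0.03  0.6   1.43]
10.875 [591.    8.4  84.7] [-3.141  0.     1.516] [ 0.3 -0.1 -2.1] [-0.05  0.74 -0.02  1.81  0.03  0.6   1.43]
```

View pics/m.png

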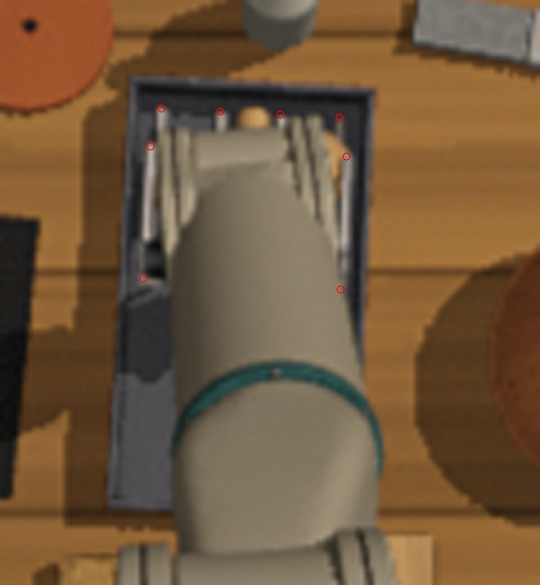

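View pics/n.png

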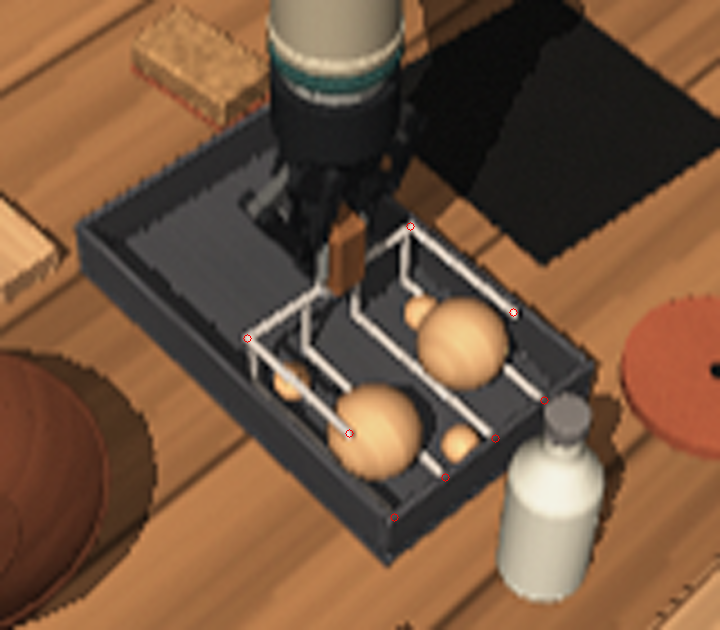

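Request:
move_arm([
  [[0, -0.0024, 0, -0.03, 0, 0], [0, -0.0047, 0.0005, -0.06, 0, 0], [0, -0.007, 0.0008, -0.09, 0, 0], [0, -0.0093, 0.001, -0.12, 0, 0], [0, -0.0116, -0.004, -0.15, 0, 0], [0, -0.0116, -0.012, -0.15, 0, 0], [0, -0.0116, -0.022, -0.15, 0, 0], [0, -0.014, -0.032, -0.18, 0, 0], [0, -0.0162, -0.042, -0.21, 0, 0], [0, -0.0184, -0.052, -0.24, 0, 0], [0, -0.0207, -0.062, -0.27, 0, 0], [0, -0.023, -0.07, -0.3, 0, 0], [0, -0.023, -0.07, -0.3, 0, 0], [0, -0.023, -0.07, -0.3, 0, 0], [0, -0.023, -0.07, -0.3, 0, 0]],
])

```text
clock: 12.8
eef_pos: [568.3, 9.5, 154.5]
tool_rot: [2.842, -0.0, 1.515]
force: [0.4, 1.0, -4.3]
width: 25.3
```

```bash
python3 -c "
from t import *
applied([0,-0.023,-.07,-.3,0,0])
"
python3 look.py o top 270 125 390 255 4.5; python3 look.py p scene 255 160 415 300 4.5
```

```text
12.8 [568.3   9.5 154.5] [ 2.842 -0.     1.515] [ 0.4  1.  -4.3] [-0.04  0.52 -0.08  2.11  0.37  0.23  1.07]
12.85 [568.2   9.6 154.5] [ 2.842 -0.     1.516] [-0.5  0.4 -3.7] [-0.04  0.52 -0.08  2.11  0.37  0.23  1.07]
```

View pics/o.png

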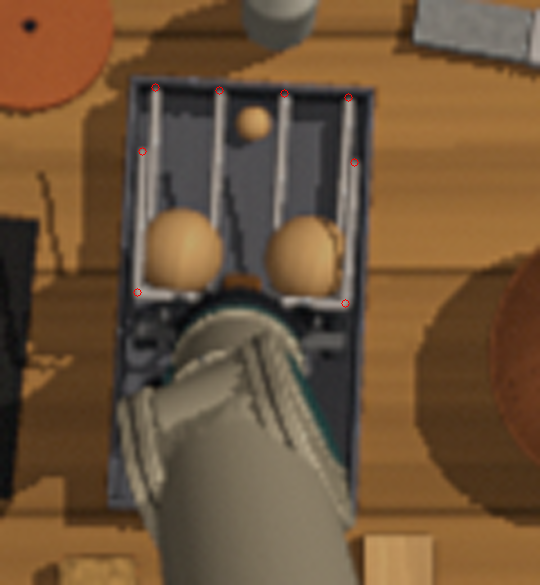

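View pics/p.png

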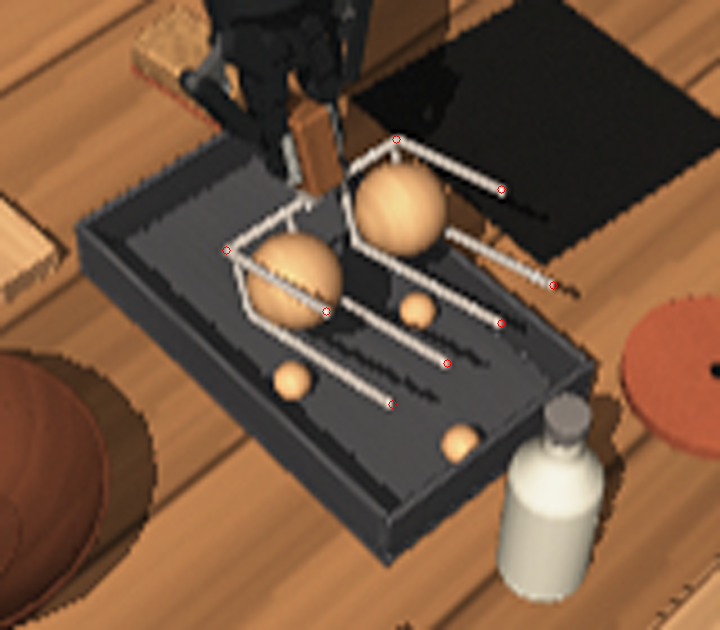

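Both large balls sit at the back of the scoop (top crop at (185,250) and (305,255)), and all three small ones are down in the tray. Next I'll swing sideways to the bowl, because joint 6 is at its limit in this posture.

```bash
cat >> t.py <<'E'
LOC=np.array([-65,0,77.])
def scoop_now():
    p,Rm=load();Z=Rm@R.from_euler('xyz',[np.pi,0,np.pi/2]).as_matrix().T
    f=Z[:,0];return p-Z@LOC,np.arctan2(f[1],f[0]),np.arcsin(f[2])
def at_tip(tip,yaw,up): # scoop_front (68,0,3) at world tip -> tcp
    Z=(R.from_euler('z',yaw)*R.from_euler('y',-up)).as_matrix()
    return np.array(tip)+Z@(LOC-np.array([68,0,3]))
BOWL=np.array([539,-270.])
def bowltip(dx,z,yaw): 
    return np.r_[BOWL+dx*np.array([np.cos(yaw),np.sin(yaw)]),z]
E
python3 - <<'E'
from t import *
print(scoop_now())
p,_=load();yw=-1.6
up1=.22
pe=at_tip(bowltip(-30,95+133*np.sin(up1),yw),yw,up1);print(p,pe)
N=20
for i in range(1,N+1):
    s=i/N; s=s*s*(3-2*s)
    s2=.5*s+.5*i/N
    row(p+(pe-p)*s2,tool(-.055+(yw+.055)*s2,.3+(up1-.3)*s2))
E
```

```text
(array([652.82578058,   5.01878679, 100.46090377]), np.float64(-0.054796326794896225), np.float64(0.3))
[568.10121079   9.66603427 154.813     ] [544.13746186 -94.13166884 167.21641125]
[-0.003, -0.0004, -0.0005, 0.0023, -0.0131, 0.0425]
[-0.0067, -0.0009, -0.0011, 0.0051, -0.029, 0.0947]
[-0.0111, -0.0015, -0.0018, 0.0084, -0.0475, 0.1559]
[-0.016, -0.0021, -0.0026, 0.0121, -0.0681, 0.225]
[-0.0213, -0.0028, -0.0035, 0.0161, -0.0904, 0.3008]
[-0.0271, -0.0036, -0.0044, 0.0204, -0.1139, 0.3822]
[-0.0332, -0.0043, -0.0054, 0.0248, -0.1384, 0.4682]
[-0.0395, -0.0052, -0.0065, 0.0292, -0.1634, 0.5577]
[-0.0459, -0.006, -0.0075, 0.0337, -0.1885, 0.6496]
[-0.0525, -0.0069, -0.0086, 0.038, -0.2136, 0.7427]
[-0.059, -0.0077, -0.0097, 0.0421, -0.2381, 0.8359]
[-0.0655, -0.0086, -0.0108, 0.046, -0.2619, 0.9281]
[-0.0718, -0.0094, -0.0118, 0.0495, -0.2847, 1.0182]
[-0.0779, -0.0102, -0.0128, 0.0527, -0.3062, 1.1051]
[-0.0836, -0.011, -0.0137, 0.0555, -0.3263, 1.1876]
[-0.089, -0.0117, -0.0146, 0.0578, -0.3446, 1.2645]
[-0.0939, -0.0123, -0.0154, 0.0598, -0.3611, 1.3347]
[-0.0982, -0.0129, -0.0161, 0.0613, -0.3755, 1.397]
[-0.102, -0.0134, -0.0167, 0.0625, -0.3876, 1.4504]
[-0.105, -0.0138, -0.0172, 0.0634, -0.3973, 1.4936]
```

Request:
move_arm([
  [[-0.003, -0.0004, -0.0005, 0.002, -0.013, 0.042], [-0.0067, -0.001, -0.001, 0.005, -0.029, 0.095], [-0.011, -0.0015, -0.002, 0.008, -0.047, 0.156], [-0.016, -0.002, -0.0026, 0.012, -0.068, 0.225], [-0.0213, -0.0028, -0.0035, 0.016, -0.09, 0.301], [-0.027, -0.0036, -0.0044, 0.02, -0.114, 0.382], [-0.033, -0.0043, -0.0054, 0.025, -0.138, 0.468], [-0.0395, -0.0052, -0.0065, 0.029, -0.163, 0.558], [-0.046, -0.006, -0.0075, 0.034, -0.188, 0.65], [-0.0525, -0.007, -0.0086, 0.038, -0.214, 0.743], [-0.059, -0.0077, -0.0097, 0.042, -0.238, 0.836], [-0.0655, -0.0086, -0.0108, 0.046, -0.262, 0.928], [-0.072, -0.0094, -0.0118, 0.05, -0.285, 1.018], [-0.078, -0.0102, -0.0128, 0.053, -0.306, 1.105], [-0.0836, -0.011, -0.0137, 0.0555, -0.326, 1.188], [-0.089, -0.0117, -0.0146, 0.058, -0.345, 1.265], [-0.094, -0.0123, -0.0154, 0.06, -0.361, 1.335], [-0.098, -0.013, -0.016, 0.061, -0.3755, 1.397], [-0.102, -0.0134, -0.0167, 0.0625, -0.388, 1.45], [-0.105, -0.0138, -0.0172, 0.063, -0.397, 1.494]],
])

```text
clock: 15.4
eef_pos: [544.2, -94.3, 167.2]
tool_rot: [2.922, -0.001, -0.032]
force: [-0.4, 0.5, -3.9]
width: 25.4
```

```bash
python3 -c "
from t import *
applied([-0.105, -0.0138, -0.0172, 0.063, -0.397, 1.494]);print(scoop_now())
"
python3 look.py q scene 190 130 380 310 3.3; python3 look.py r top 270 125 460 255 4
```

```text
(array([ 541.77575594, -174.3785492 ,  106.20691411]), np.float64(-1.6004252845803464), np.float64(0.2199934264589527))
15.4 [544.2 -94.3 167.2] [ 2.922e+00 -1.000e-03 -3.200e-02] [-0.4  0.5 -3.9] [-0.33  0.62  0.48  1.89 -0.09  0.67  0.11]
15.45 [544.2 -94.9 167.3] [ 2.921e+00 -1.000e-03 -3.400e-02] [ 0.2 -0.7 -3.2] [-0.33  0.62  0.48  1.89 -0.09  0.67  0.11]
```

View pics/q.png

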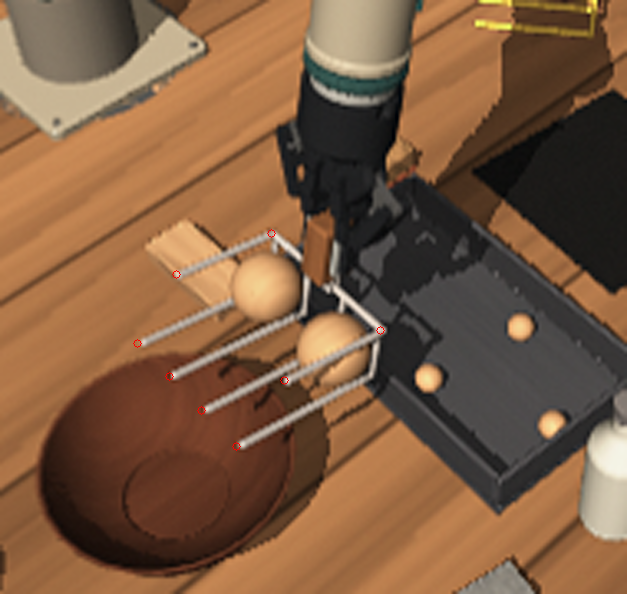

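View pics/r.png

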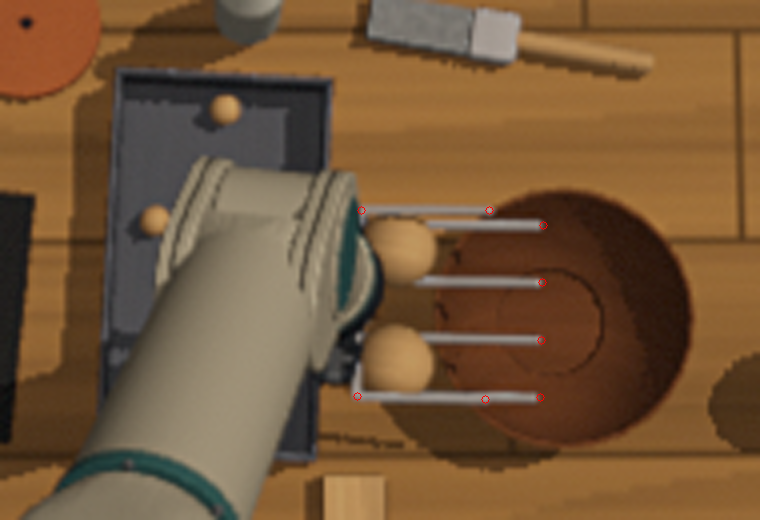

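Run:
```python
from t import *
ups=[.19,.15,.11,.07,.03,-.01,-.05,-.09,-.13,-.17,-.21,-.25,-.29,-.33,-.37,-.41,-.45,-.5]
for u in ups:
    z=np.interp(u,[-.6,-.5,-.4,-.3,-.2,-.1,0,.1,.22],[48,50,53,57,64,70,77,90,124])
    row(at_tip(bowltip(-30,z,-1.6),-1.6,u),tool(-1.6,u))
```

```text
[0.0, 0.0004, 0.0043, 0.03, -0.0005, -0.0004]
[0.0, 0.0011, 0.0102, 0.07, -0.0005, -0.0004]
[0.0, 0.0021, 0.0162, 0.11, -0.0005, -0.0004]
[0.0, 0.0042, 0.0179, 0.15, -0.0005, -0.0004]
[0.0, 0.0069, 0.0182, 0.19, -0.0005, -0.0004]
[0.0, 0.0099, 0.0181, 0.23, -0.0005, -0.0004]
[0.0, 0.0135, 0.0165, 0.27, -0.0005, -0.0004]
[0.0, 0.0172, 0.0149, 0.31, -0.0005, -0.0003]
[0.0, 0.0212, 0.0133, 0.35, -0.0005, -0.0003]
[0.0, 0.0254, 0.0118, 0.39, -0.0005, -0.0003]
[0.0, 0.0297, 0.0105, 0.43, -0.0005, -0.0003]
[0.0, 0.034, 0.0097, 0.47, -0.0005, -0.0003]
[0.0, 0.0385, 0.0092, 0.51, -0.0005, -0.0003]
[0.0, 0.0434, 0.0079, 0.55, -0.0005, -0.0003]
[0.0, 0.0484, 0.0066, 0.59, -0.0006, -0.0003]
[0.0, 0.0535, 0.0054, 0.63, -0.0006, -0.0003]
[0.0, 0.0588, 0.0041, 0.67, -0.0006, -0.0003]
[0.0001, 0.0656, 0.0028, 0.72, -0.0006, -0.0002]
```

Request:
move_arm([
  [[0, 0.0004, 0.0043, 0.03, 0, 0], [0, 0.0011, 0.0102, 0.07, 0, 0], [0, 0.002, 0.0162, 0.11, 0, 0], [0, 0.0042, 0.018, 0.15, 0, 0], [0, 0.007, 0.0182, 0.19, 0, 0], [0, 0.01, 0.018, 0.23, 0, 0], [0, 0.0135, 0.0165, 0.27, 0, 0], [0, 0.0172, 0.015, 0.31, 0, 0], [0, 0.0212, 0.0133, 0.35, 0, 0], [0, 0.0254, 0.0118, 0.39, 0, 0], [0, 0.0297, 0.0105, 0.43, 0, 0], [0, 0.034, 0.0097, 0.47, 0, 0], [0, 0.0385, 0.0092, 0.51, 0, 0], [0, 0.0385, 0.0092, 0.51, 0, 0], [0, 0.0385, 0.0092, 0.51, 0, 0], [0, 0.0385, 0.0092, 0.51, 0, 0]],
])

```text
clock: 17.5
eef_pos: [543.0, -132.8, 166.7]
tool_rot: [-2.852, -0.001, -0.028]
force: [0.3, 1.1, -1.9]
width: 25.5
```

```bash
python3 -c "
from t import *
applied([0, 0.0385, 0.0092, 0.51, 0, 0]);print(scoop_now())
"
python3 look.py s scene 190 130 380 310 3.3
```

```text
(array([ 541.80406019, -173.98928531,   74.21801008]), np.float64(-1.6001510271958854), np.float64(-0.29000650149847895))
17.5 [ 543.  -132.8  166.7] [-2.852e+00 -1.000e-03 -2.800e-02] [ 0.3  1.1 -1.9] [ 0.3   0.64  0.09  1.78 -0.43  0.88  0.65]
```

View pics/s.png

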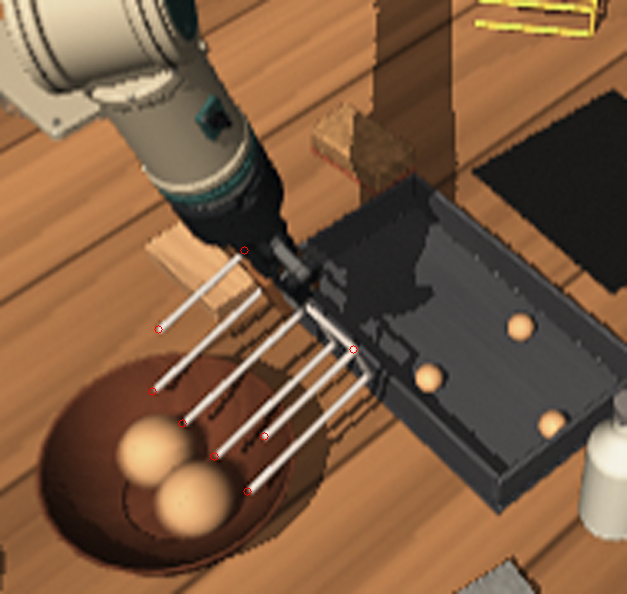

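Both large balls are in the bowl, at crop (155,450) and (193,498). Now I'll retreat and carry the scoop to the pad.

Run:
```python
from t import *
u=[-.2,-.1,-0.02,0]
for u,dx,z in((-.2,-32,75),(-.1,-36,105),(0,-42,130)):
    row(at_tip(bowltip(dx,z,-1.6),-1.6,u),tool(-1.6,u))
p0=at_tip(bowltip(-42,130,-1.6),-1.6,0);print(p0)
pe=np.array([488.8,266.4,200]);
for i in range(1,15):
    s=i/14;s=.5*s+.5*s*s*(3-2*s)
    row(p0+(pe-p0)*s,tool(-1.6+1.6*s,0))
```

```text
[0.0, -0.013, -0.0038, -0.09, -0.0006, -0.0002]
[0.0, -0.0308, -0.0172, -0.19, -0.0006, -0.0002]
[0.0, -0.0478, -0.0248, -0.29, -0.0006, -0.0002]
[544.1099164  -95.07461947 204.        ]
[-0.0028, -0.0625, -0.0202, -0.2899, -0.0105, -0.0686]
[-0.0065, -0.0818, -0.0142, -0.2894, -0.0236, -0.1577]
[-0.0109, -0.1049, -0.0071, -0.2882, -0.0391, -0.2642]
[-0.0159, -0.1309, 0.001, -0.2863, -0.0567, -0.3847]
[-0.0213, -0.1592, 0.0098, -0.2833, -0.0758, -0.5155]
[-0.0271, -0.189, 0.0191, -0.2793, -0.0959, -0.6533]
[-0.0329, -0.2195, 0.0285, -0.2741, -0.1165, -0.7945]
[-0.0388, -0.2501, 0.038, -0.2679, -0.1371, -0.9357]
[-0.0445, -0.2799, 0.0473, -0.2608, -0.1572, -1.0734]
[-0.0499, -0.3082, 0.0561, -0.2531, -0.1763, -1.2041]
[-0.0549, -0.3342, 0.0641, -0.2452, -0.1938, -1.3244]
[-0.0594, -0.3572, 0.0713, -0.2374, -0.2094, -1.4308]
[-0.0631, -0.3765, 0.0773, -0.2304, -0.2224, -1.5198]
[-0.0659, -0.3913, 0.0819, -0.2247, -0.2323, -1.588]
```

Request:
move_arm([
  [[0, -0.013, -0.004, -0.09, 0, 0], [0, -0.031, -0.017, -0.19, 0, 0], [0, -0.048, -0.025, -0.29, 0, 0], [-0.003, -0.0625, -0.02, -0.29, -0.01, -0.069], [-0.0065, -0.082, -0.014, -0.289, -0.024, -0.158], [-0.011, -0.105, -0.007, -0.288, -0.039, -0.264], [-0.016, -0.131, 0.001, -0.286, -0.057, -0.385], [-0.021, -0.159, 0.01, -0.283, -0.076, -0.515], [-0.027, -0.189, 0.019, -0.279, -0.096, -0.653], [-0.033, -0.22, 0.028, -0.274, -0.116, -0.795], [-0.039, -0.25, 0.038, -0.268, -0.137, -0.936], [-0.0445, -0.28, 0.047, -0.261, -0.157, -1.073], [-0.05, -0.308, 0.056, -0.253, -0.176, -1.204], [-0.055, -0.334, 0.064, -0.245, -0.194, -1.324], [-0.059, -0.357, 0.071, -0.237, -0.209, -1.431], [-0.063, -0.3765, 0.077, -0.23, -0.222, -1.52], [-0.066, -0.391, 0.082, -0.2247, -0.2323, -1.588], [-0.066, -0.391, 0.082, -0.2247, -0.2323, -1.588], [-0.066, -0.391, 0.082, -0.2247, -0.2323, -1.588]],
])

```text
clock: 19.92
eef_pos: [488.9, 264.8, 199.6]
tool_rot: [-3.141, 0.001, 1.569]
force: [0.2, -0.5, -2.5]
width: 25.3
```

```bash
python3 -c "
from t import *
applied([-0.066, -0.391, 0.082, -0.2247, -0.2323, -1.588]);print(scoop_now(),load())
row([488.8,266.4,100],tool(0,0));row([488.8,266.4,82.5],tool(0,0))
"
python3 look.py u scene 230 90 430 310 2.7;python3 look.py v top 200 125 440 260 3.3
```

```text
(array([553.70138925, 266.16228825, 122.78828464]), np.float64(4.884946391428089e-05), np.float64(-1.3808827731688752e-05)) (array([488.70245269, 266.15739481, 199.78918219]), array([[-4.88491557e-05,  9.99999999e-01, -1.38099178e-05],
       [ 9.99999999e-01,  4.88494639e-05,  2.23146220e-05],
       [ 2.23152966e-05, -1.38088277e-05, -1.00000000e+00]]))
[0.0002, 0.0001, 0.0998, -0.0, -0.0, 0.0]
[0.0002, 0.0001, 0.1173, -0.0, -0.0, 0.0]
19.925 [488.9 264.8 199.6] [-3.141e+00  1.000e-03  1.569e+00] [ 0.2 -0.5 -2.5] [-0.44  0.54 -0.17  1.81  0.12  0.8   0.9 ]
19.975 [489.  264.8 199.7] [-3.141e+00  1.000e-03  1.569e+00] [-0.1  0.1 -3.1] [-0.44  0.54 -0.17  1.81  0.12  0.8   0.9 ]
```

View pics/u.png

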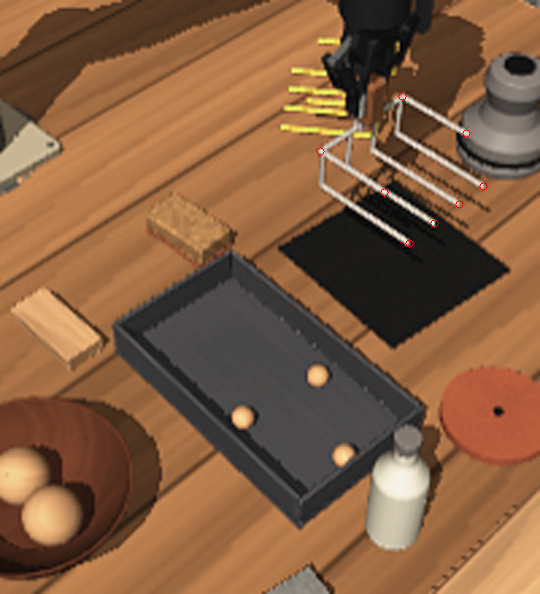

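View pics/v.png

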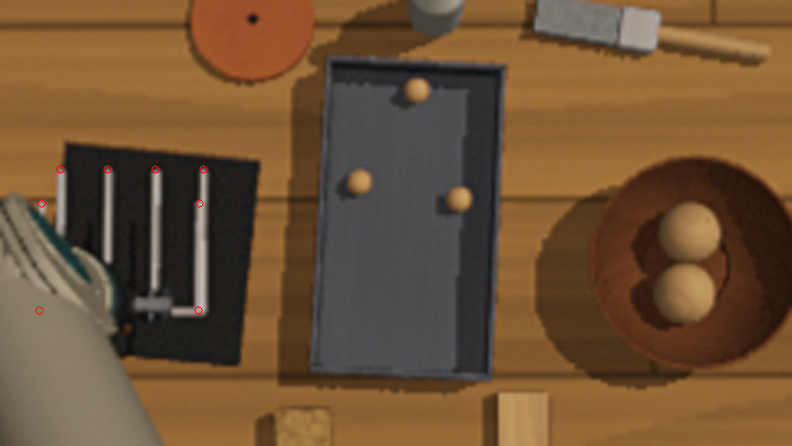

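Request:
move_arm([
  [[0, 0, 0.03, 0, 0, 0], [0, 0, 0.06, 0, 0, 0], [0, 0, 0.085, 0, 0, 0], [0, 0, 0.1, 0, 0, 0], [0, 0, 0.11, 0, 0, 0], [0, 0, 0.115, 0, 0, 0], [0, 0, 0.118, 0, 0, 0], [0, 0, 0.119, 0, 0, 0], [0, 0, 0.119, 0, 0, 0], [0, 0, 0.119, 0, 0, 0]],
])

```text
clock: 21.28
eef_pos: [488.9, 266.3, 81.1]
tool_rot: [3.141, -0.0, 1.571]
force: [0.0, 0.2, -2.2]
width: 25.1
```

```bash
python3 -c "
from t import *
applied([0,0,.119,0,0,0])
"
python3 look.py w scene 310 120 430 230 5
```

```text
21.275 [488.9 266.3  81.1] [ 3.141 -0.     1.571] [ 0.   0.2 -2.2] [-0.46  0.71 -0.13  1.9   0.17  0.54  0.86]
```

View pics/w.png

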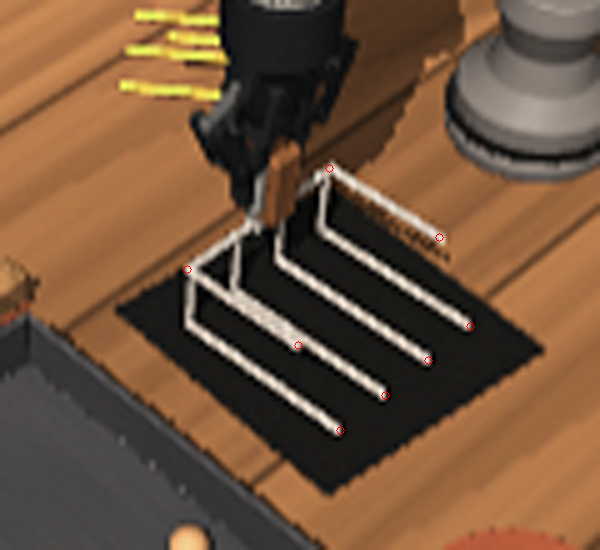

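Request:
move_arm([
  [[0, 0, 0.0005, 0, 0, 0], [0, 0, 0.001, 0, 0, 0], [0, 0, 0.001, 0, 0, 0]],
])

```text
clock: 21.7
eef_pos: [488.9, 266.3, 81.0]
tool_rot: [3.141, -0.0, 1.571]
force: [-2.6, -1.7, 9.1]
width: 25.1
```

Contact (9 N upward), so I'll release gently and back straight off.

Request:
move_arm([
  [[0, 0, -0.0008, 0, 0, 0], [0, 0, -0.0008, 0, 0, 0], [0, 0, -0.0008, 0, 0, 0], [0, 0, -0.0008, 0, 0, 0], [0, 0, -0.0008, 0, 0, 0], [0, 0, -0.0008, 0, 0, 0]],
], jaw=1)

```text
clock: 22.45
eef_pos: [488.7, 266.1, 80.5]
tool_rot: [-3.141, 0.0, 1.571]
force: [0.5, 0.5, -0.1]
width: 85.4
```

Request:
move_arm([
  [[0, 0, -0.02, 0, 0, 0], [0, 0, -0.05, 0, 0, 0], [0, 0, -0.09, 0, 0, 0], [0, 0, -0.13, 0, 0, 0], [0, 0, -0.16, 0, 0, 0], [0, 0, -0.16, 0, 0, 0], [0, 0, -0.16, 0, 0, 0]],
])

```text
clock: 23.32
eef_pos: [488.1, 265.7, 239.8]
tool_rot: [-3.14, 0.001, 1.571]
force: [0.8, -0.7, -0.4]
width: 85.1
```

Run:
```python
from h import *
st=ctrl.read_state();print(st['clock'],st['width'],st['force'])
out=[]
for n in('scene','top'):
    im=get_image(n);a=im['color'].copy()
    for l in [(68,66,3),(68,22,3),(68,-22,3),(68,-66,3),(30,70,56),(30,-70,56),(-65,-70,56),(-65,70,56)]:
        u=proj(im,np.array([553.8,266.3,4])+l);cv2.circle(a,tuple(int(round(v)) for v in u),2,(0,0,255),1)
    out.append(a[100:310,200:430] if n=='scene' else a[110:260,190:460])
cv2.imwrite('pics/x.png',cv2.resize(out[0],None,fx=2.8,fy=2.8,interpolation=cv2.INTER_CUBIC))
cv2.imwrite('pics/y.png',cv2.resize(out[1],None,fx=2.9,fy=2.9,interpolation=cv2.INTER_CUBIC))
```

```text
23.325 85.12386531703136 [ 0.79181903 -0.68780091 -0.41296355]
```

View pics/x.png

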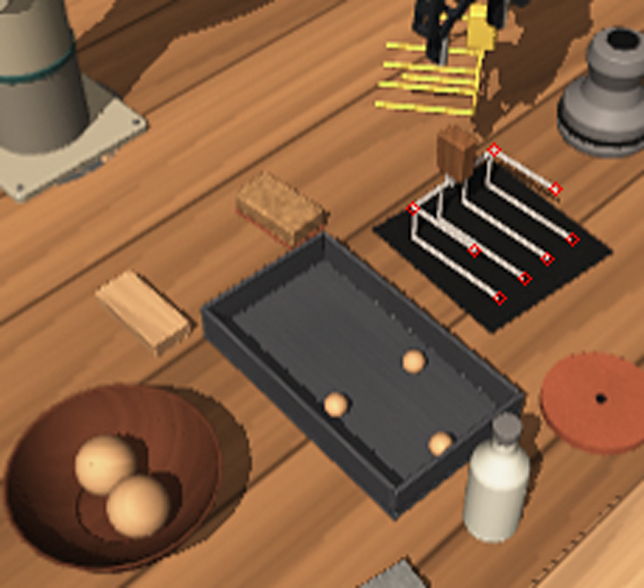

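View pics/y.png

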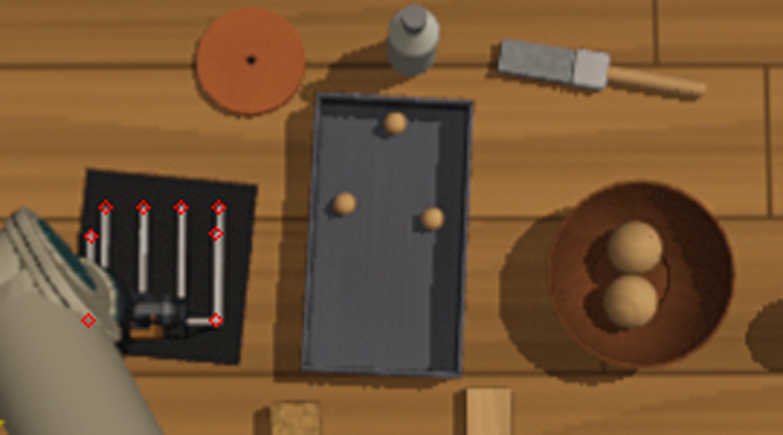

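The final pictures show the scoop upright at the pad's centre, with the overlay points on its tips and corners. The two large balls are at rest in the bowl, all three small balls are in the tray, and nothing else has moved.

```bash
python3 -c "
from h import *
print(job.finish_job(), ctrl.read_state()['clock'])"
```

```text
the job is handed in; nothing more can be done
the job is handed in; nothing more can be done
```

The job is done and handed in at about 23.4 s, well inside the 58 s limit; no verdict was reported.

- **What I did:** I gripped the steel scoop by its wooden handle and slid it along the tray floor so the bars passed either side of the balls. With the front tipped up, both large balls came out together and all three small ones stayed in the tray. I tipped the large balls into the bowl with the bar tips just below rim height, then set the scoop back on its pad and released it.
- **Last checks:** Both large balls lie still in the bowl and the three small ones are in the tray. The scoop stands upright within a few mm of the pad's centre, and the gripper is open and about 160 mm above where it let go. The other things on the bench look unmoved. These were judged from the pictures; I did not measure the bystanders' positions again.
- **Out of line:** Joint 6 came right to its 0.23 rad limit during the lift, so I carried and tipped the balls sideways instead. The scoop pressed on the pad with about 9 N just before release. Ball speed was never measured directly.

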